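Lever the clipped cover off an e-bike battery pack

TASK

Take the flat steel lever from the bench mat, push its thin tip through the notch in the end of the battery pack so that it lies under the snapped-in cover, and let go so that it stays there by itself. Then take it again near the end of its handle and press down until the cover's end springs up past its two clips; only the lever may free the cover. Lay the lever back flat on the mat and lay the loose cover flat in the open tray, face up as it was, without knocking the other things on the bench.

Things in the scene. Friction and masses are not known exactly. Their poses are not given: they have to be found in the camera images.
- pack: Black battery pack in a fixed cradle: 84 mm wide (x), y from -85 to +80 mm, top at z = 130 mm; origin at bench level under the cover's middle. Its top opening, 58 x 120 mm round the origin, is a cavity 35 mm deep; ledges 6 mm wide along the long sides carry the cover, flush with the top. The wall at the notch end (y = 60 to 80 mm) has a notch in its middle; the lever enters it towards -y
- notch (a point): Middle of the outer edge of the notch's flat floor (pack y = 80 mm, z = 116 mm); axes as the pack's. The notch is 26 mm wide, open upward; its floor lies 9 mm below the cover's underside. The lever tips over this edge: with its tip 45 mm inside the edge, turning it 18 to 26 degrees from level, handle down, frees the cover and takes under 15 N at the handle's end
- cover_mid (a point): Centre (half-way up) of the cover, a loose grey plastic plate 54 mm (its x) x 117 mm (its y) x 5 mm, 70 g, clipped into the top of the pack at the start with axes as the pack's. z points out of its outer face. Its end away from the notch is tucked 4.5 mm under a fixed lip 4 mm high: once the notch end is up, draw the cover 10 mm or so towards the notch end, then lift
- cover_lip (a point): Middle of the lower edge of the cover's end at the notch (cover y = +58.5 mm, on its underside): about 125 mm above the bench when snapped in, 135 mm when freed and resting on the clips
- lever_mid (a point): Middle of the flat steel lever, 200 mm long (y), 140 g, 4 mm above its flat underside; z up at the start. Handle y = -30 to +100 mm, 22 mm wide, 8 mm thick; blade y = -30 to -100 mm, 16 mm wide, 5 mm thick, flush with the underside. Balances 10 mm towards the handle. Let go with its tip 45 mm inside the notch edge, its handle sinks 5 to 7 degrees and it stays wedged
- lever_tip (a point): Tip of the lever's blade (lever y = -100 mm), half-way up the blade
- mat: Fixed thin grey bench mat, 160 mm (x) x 270 mm (y), 3 mm thick, origin under its centre; the lever lies on it at the start
- tray: Fixed open blue tray, 170 mm (x) x 200 mm (y) outside, 30 mm high, walls and floor 5 mm thick; origin under its centre. Empty at the start
- clip_a (a joint): Steel spring clip at pack x = +21 mm on the notch wall. Its nose reaches 3 mm over the cover's end, 6 mm above the pack's top. 0 rad at rest, grows as the cover pushes it up (about 7 N at first, rising to 12 N); it lets the cover past when the end has risen 11 to 13 mm and springs back to 0 under it, so the freed cover stays propped on it
- clip_b (a joint): The same clip at pack x = -21 mm
- grease: Closed jar 68 mm wide, 70 mm high, standing on the bench: bystander
- driver: Screwdriver 200 mm long lying on the bench: bystander
- pedal: Bicycle pedal about 120 x 72 x 30 mm lying on the bench: bystander
- lever_end (a point): End of the lever's handle (lever y = +100 mm), half-way up the handle
Mind the look-alikes: they are no part of the job. Of the things that look like the part that bears lever_mid, the smaller one is meant. There is more than one size of the pack; the job needs the larger.

How it is judged (in metres and radians):
On the way, in this order (a step that is already met when the one before it is completed fails the run):
1. the lever stays by itself in the notch, its tip under the snapped-in cover, the fingers off it (y of lever_tip in the frame of pack between -0.02 and 0.054 m and x of lever_tip in the frame of pack between -0.02 and 0.02 m and z of lever_tip in the frame of pack between 0.09 and 0.127 m and z of cover_lip in the frame of pack below 0.128 m and contact force between the fingers and lever below 0.05 N), for 0.3 s.
2. the cover's end stands above both clips, freed by the lever whose tip is still under it, the gripper near the end of the lever's handle and no finger on the cover (z of cover_lip in the frame of pack above 0.132 m and value of joint each of clip_a, clip_b below 0.2 rad and y of lever_tip in the frame of pack below 0.06 m and horizontal distance between lever_tip and cover_lip below 0.09 m and contact force between the fingers and cover below 0.05 N and distance between the grasp point and lever_end below 0.07 m), for 0.05 s.
At the end, for the whole second after the job is handed in: The cover lies at rest flat on the tray's floor (centre inside the walls, under 12 mm above the bench, tilted under 0.1 rad, outer face up); the lever lies at rest flat with its middle on the mat (under 12 mm above the bench) (x of cover_mid in the frame of tray between -0.08 and 0.08 m and y of cover_mid in the frame of tray between -0.095 and 0.095 m and height (world z) of each of cover_mid, lever_mid below 0.012 m and angle between cover_mid's own z axis and vertical below 0.1 rad and linear speed of each of cover, lever below 0.02 m/s and x of lever_mid in the frame of mat between -0.08 and 0.08 m and y of lever_mid in the frame of mat between -0.135 and 0.135 m); the robot touches nothing.
It fails at once if a bystander (jar, screwdriver or pedal) is shifted by more than 30 mm (distance of any of grease, driver, pedal from where it was at the start of the episode above 0.03 m).
It also fails if it takes over 67 s, if anything falls off the work surface, if the arm or the gripper's body presses on something with over 40 N, if the wrist force passes 120 N, or if a joint passes its speed limit or range.

ROBOT

A 6-joint arm with a two-finger parallel gripper is mounted at the origin on the work surface. World frame = base frame: x ahead of the robot, y to its left, z up, the work surface at z = 0. Lengths are in mm, angles in rad, forces in N, time in s.
With the tool pointing down it reaches from about 275 to 1000 mm from the base axis. Payload 8.4 kg.
Tool frame: the origin (TCP) lies midway between the tips of the shut fingers; the grasp point (between the pads) lies grip_depth behind it (grip_depth is the distance from the TCP to the grasp point, in mm); z points along the fingers, y is the line along which they close (so a half turn about z gives the same grasp; the last joint's range is limited). The gripper opens to 85 mm and grips with 20 to 120 N. Pads are 22 mm wide; open, the fingers measure 114 mm over their backs; the gripper's body (76 mm by 85 mm) begins 54 mm behind the grasp point. The pads swing forward as they close: fully open they stand 13 mm farther back than shut.
Start: joints at [-1.315, 0.353, 1.633, -0, 1.155, -0.002], TCP at [159.345, -604.349, 231.281] pointing down, gripper open.
Joint ranges: [-2.63, 2.63], [-0.92, 2.1], [0.06, 2.66], [-1.3, 4.44], [0, 2.69], [-3.02, 3.02]. Speed limits (rad/s): [2.22, 2.22, 2.79, 3.14, 3.14, 3.14].

INTERFACE

Orientations are given as [roll, pitch, yaw] about the fixed x, y, z axes, in that order (R = Rz(yaw) Ry(pitch) Rx(roll)).
In Python, from rig import * gives the robot as it stands.
- The arm moves only by the shell command python3 -m creep 'ROWS' [FORCE]. ROWS is JSON, a list of rows, each an object of numbers: "x", "y", "z": the shift along the tool's x, y, z in mm; "rx", "ry", "rz": the turn, a rotation vector about the tool's x, y, z in rad; "hand": the finger opening in mm, from 0 to 85.4. A call has 1 to 20 rows; each row shifts and turns the commanded pose from where the row before left it, along the tool's axes as they then stand; what a row does not reach is not made up. A row lasts 1/8 s, in which the tool goes at most 62.5 mm and 10.7 degrees, less where a joint would pass 70% of its speed; a pose out of reach is approached as far as the arm can. A call with a gripper value outside its range is refused whole. The fingers move at their own pace and stop on an object; FORCE is the grip in N (left out, the last holds). Time passes only in rows, so rows that do not move let the fingers close. It gives the time, the measured TCP pose, the force, the opening and the grip force at its end, in the units of the state.
- sense(): the state, without advancing time (a new reading comes with each control period).
- grab_frame(name): name is "scene" or "top" or "wrist"; returns the picture (384x512x3 uint8, red, green, blue); there is no depth.
- get_calibration(name): a dict with "K" (3x3 intrinsics, pixels), "R" (3x3) and "t" (3): a world point X has camera coordinates R X + t. Camera axes: x right, y down, z forward; pixel columns grow to the right and rows downward; lengths in mm; the calibration is good to about 2 mm. A picture is of the moment at which its call begins: read the wrist's pose just before it. get_calibration takes no time and is no camera call; for the wrist camera it gives the pose at the moment of the call.
- sign_off(): hands the job in; it is judged then, once.
The state is a dict: "clock": time; "qpos": joint angles; "qvel": joint speeds; "joint_efforts": joint torques, N m; "eef_pos": TCP position; "tcp_rot": TCP orientation; "contact_force": force on the tool from outside, world axes, zero at the start; "wrist_torque": the same for the moment, N m; "opening": opening from 0.0 (shut) to 1.0 (fully open); "grasp_force": force on a finger pad.
Only numpy, scipy, OpenCV 4.12 (cv2) and the standard library are available. Lean on these libraries where they do the work, as an engineer would, in place of code of your own. Each camera call takes 0.05 s, during which the arm holds its last target. There are 200 camera calls.

## Working session

There is one attempt and no reset: what is moved stays moved. The work goes in short steps, Python scripts to look and compute and a shell command to move; the robot and the scene stay as the last step left them, time stands still between calls to the robot, and variables do not carry over. Pictures are saved under pics/ and viewed, at most 10 in all, crops included, and the job is handed in when it is done.

```bash
ls; mkdir -p pics
cat > h.py <<'E'
from rig import *
import numpy as np, cv2
def cal(n):
    c=get_calibration(n); return np.array(c["K"]),np.array(c["R"]),np.array(c["t"]).ravel()
def ray(C,uv,z):
    K,R,t=C; d=R.T@np.linalg.solve(K,[uv[0],uv[1],1]); o=-R.T@t
    return o+d*(z-o[2])/d[2]
def proj(C,X):
    K,R,t=C; p=K@(R@np.array(X,float)+t); return p[:2]/p[2]
E
python3 - <<'E'
from h import *
s=sense(); print(s)
for n in("scene","top"):
    f=grab_frame(n); cv2.imwrite(f"pics/{n}0.png",cv2.resize(f[:,:,::-1],(800,600),interpolation=cv2.INTER_CUBIC)); np.save(n+"0.npy",f)
    K,R,t=cal(n); print(n,K.tolist(),-R.T@t,R.tolist())
E
```

```text
pics
{'clock': 0.0, 'qpos': array([-1.31539657e+00,  3.53660236e-01,  1.63415306e+00,  2.15009280e-05,
        1.15521067e+00, -2.37300571e-03]), 'qvel': array([-1.28774831e-03,  1.38089265e-04,  1.44523728e-03,  1.10896188e-03,
        1.22807988e-06, -4.16131957e-04]), 'joint_efforts': array([ 1.20103363e-03, -6.05252123e+01, -3.42066765e+01,  7.03709202e-05,
        9.48343717e-03,  5.13892417e-05]), 'eef_pos': array([ 159.22828125, -603.86815316,  230.54604395]), 'tcp_rot': array([-3.14016140e+00, -2.30547629e-05,  2.57764056e-01]), 'contact_force': array([-0.0742363 ,  0.82380155,  0.30511345]), 'wrist_torque': array([-0.01455799, -0.03781296,  0.01831604]), 'grasp_force': 0.0, 'opening': 0.9983170059593796}
scene [[438.07407319967473, 0.0, 256.5823563312166], [0.0, 438.07407319967473, 191.93768264869823], [0.0, 0.0, 1.0]] [1569.88430075 -191.97234709 1201.98879895] [[0.29460049892776397, 0.9555239636021257, -0.01358311501814296], [0.6791924556324059, -0.21936051483908928, -0.7004131443237995], [-0.672241142926803, 0.19711651252904544, -0.7136083843711843]]
top [[466.8362325209929, 0.0, 256.7226459797203], [0.0, 466.8362325209929, 195.12965668749374], [0.0, 0.0, 1.0]] [ 214.69715689  103.04534012 1702.86561137] [[0.08118720638432965, -0.9966952643998046, 0.0026809406021869914], [-0.974528431566384, -0.0799451778757341, -0.2095306769978589], [0.2090525617835671, 0.014398557477101538, -0.9777983984208126]]
```

View pics/top0.png

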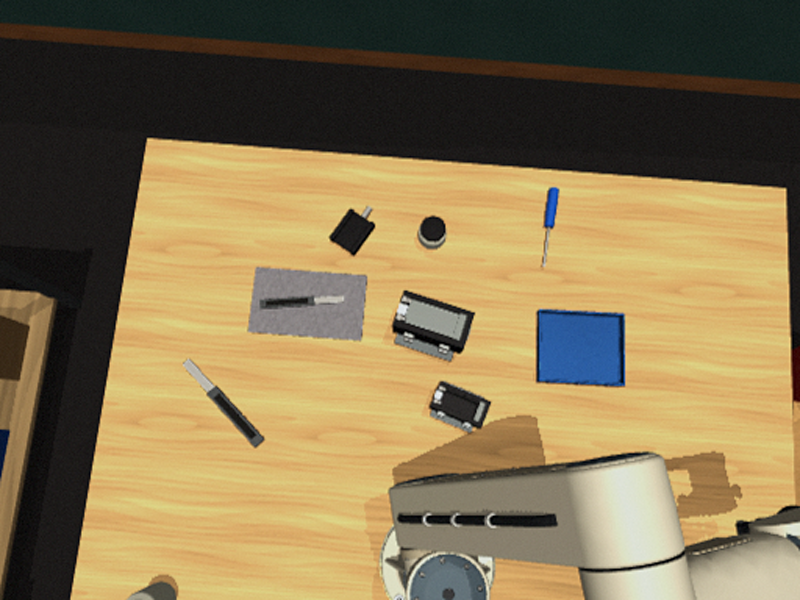

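View pics/scene0.png

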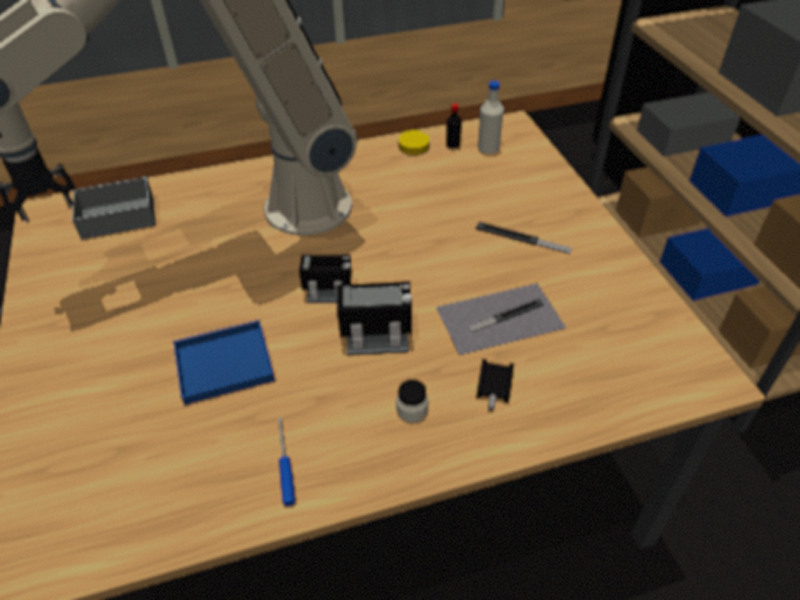

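The top view shows the lever on the mat with its handle end at (262,303) and tip at (343,299). The larger pack is at (433,322) with its notch end and clips on the left, facing the lever. The tray is at (581,347), the jar at (432,231), and the smaller pack and larger lever are the decoys.

Run:
```python
from h import *
C=cal("top"); k=512/800
P={"lev_end":(262,303,7),"lev_tip":(343,299,6),"pack_far_L":(404,291,130),"pack_far_R":(474,318,130),"pack_near_R":(462,352,130),"pack_near_L":(394,323,130),
"tray1":(537,310,30),"tray2":(624,311,30),"tray3":(625,385,30),"tray4":(537,382,30),"mat1":(257,267,3),"mat2":(367,275,3),"mat3":(362,340,3),"mat4":(248,331,3),"jar":(432,224,70),"drv":(545,265,5),"drv2":(553,188,10),"pedal":(352,232,30)}
W={n:ray(C,(a*k,b*k),z) for n,(a,b,z) in P.items()}
for n,w in W.items(): print(n,w.round())
d=W["lev_tip"]-W["lev_end"]; print("lever",np.hypot(*d[:2]),np.degrees(np.arctan2(d[1],d[0])))
d=(W["pack_far_R"]-W["pack_far_L"]+W["pack_near_R"]-W["pack_near_L"])/2; print("pack -y dir",np.hypot(*d[:2]),np.degrees(np.arctan2(d[1],d[0])))
# wrist cam in tool
Kw,Rw,tw=cal("wrist"); s=sense()
from scipy.spatial.transform import Rotation as Ro
Rt=Ro.from_euler("xyz",s["tcp_rot"]).as_matrix()
print("cam in tool",Rt.T@(-Rw.T@tw-s["eef_pos"]),(Rw@Rt).T.round(3).tolist(),Kw.tolist())
```

```text
lev_end [555. 458.   7.]
lev_tip [580. 267.   6.]
pack_far_L [583. 122. 130.]
pack_far_R [535. -36. 130.]
pack_near_R [457. -14. 130.]
pack_near_L [509. 138. 130.]
tray1 [ 586. -191.   30.]
tray2 [ 600. -394.   30.]
tray3 [ 427. -399.   30.]
tray4 [ 417. -198.   30.]
mat1 [643. 482.   3.]
mat2 [645. 216.   3.]
mat3 [486. 213.   3.]
mat4 [486. 484.   3.]
jar [763.  71.  70.]
drv [ 704. -210.    5.]
drv2 [ 900. -220.   10.]
pedal [741. 260.  30.]
lever 192.58112666853935 -82.34240582575448
pack -y dir 163.3379809889812 -107.82883543439031
cam in tool [  72.45641364   -1.24242349 -142.41180593] [[0.0, -0.958, -0.286], [1.0, 0.0, 0.0], [0.0, -0.286, 0.958]] [[296.6644645392659, 0.0, 251.2579813134797], [0.0, 296.6644645392659, 190.74054643745535], [0.0, 0.0, 1.0]]
```

```bash
A='{"x":35.2,"y":-45,"z":-1.1}'
python3 -m creep '[{"x":35.2,"y":-45,"z":-1.1},{"x":35.2,"y":-45,"z":-1.1},{"x":35.2,"y":-45,"z":-1.1},{"x":35.2,"y":-45,"z":-1.1},{"x":35.2,"y":-45,"z":-1.1},{"x":35.2,"y":-45,"z":-1.1},{"x":35.2,"y":-45,"z":-1.1},{"x":35.2,"y":-45,"z":-1.1},{"x":35.2,"y":-45,"z":-1.1},{"x":35.2,"y":-45,"z":-1.1},{"x":35.2,"y":-45,"z":-1.1},{"x":35.2,"y":-45,"z":-1.1},{"x":35.2,"y":-45,"z":-1.1},{"x":35.2,"y":-45,"z":-1.1},{"x":35.2,"y":-45,"z":-1.1},{"x":35.2,"y":-45,"z":-1.1},{"x":35.2,"y":-45,"z":-1.1},{"x":35.2,"y":-45,"z":-1.1}]'
python3 -m creep '[{"rz":-0.175},{"rz":-0.175},{"rz":-0.175},{"rz":-0.175},{"rz":-0.175},{"rz":-0.175},{"rz":-0.175},{}]'
python3 - <<'E'
from h import *
import rig; print(getattr(rig,"grip_depth",[x for x in dir(rig) if x[0]!='_']))
s=sense(); print(s["eef_pos"],s["tcp_rot"],s["clock"],s["qpos"])
C=cal("wrist"); f=grab_frame("wrist"); np.savez("w1.npz",f=f,K=C[0],R=C[1],t=C[2])
cv2.imwrite("pics/w1.png",cv2.resize(f[:,:,::-1],(800,600),interpolation=cv2.INTER_CUBIC))
E
```

```text
18.700000000000003
[ 159.24419758 -603.90723666  230.61974284] [-3.14028451e+00 -1.63794311e-05  2.57815408e-01] 0.1 [-1.31538419e+00  3.53592449e-01  1.63407976e+00  1.44668581e-05
  1.15522863e+00 -2.40912727e-03]schema error: expected keys x, y, z, rx, ry, rz, hand
schema error: expected keys x, y, z, rx, ry, rz, hand
```

View pics/w1.png

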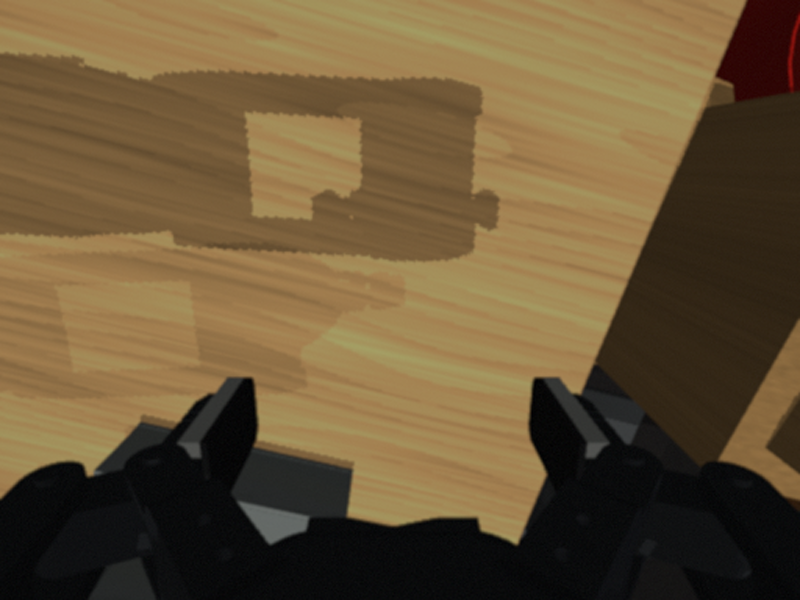

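The picture shows only bare bench and a storage box beneath the start pose, because both moves were refused: every row needs all seven keys.

```bash
python3 -m creep '[{"x":35.2,"y":-45,"z":-1.1,"rx":0,"ry":0,"rz":0,"hand":85},{"x":35.2,"y":-45,"z":-1.1,"rx":0,"ry":0,"rz":0,"hand":85},{"x":35.2,"y":-45,"z":-1.1,"rx":0,"ry":0,"rz":0,"hand":85},{"x":35.2,"y":-45,"z":-1.1,"rx":0,"ry":0,"rz":0,"hand":85},{"x":35.2,"y":-45,"z":-1.1,"rx":0,"ry":0,"rz":0,"hand":85},{"x":35.2,"y":-45,"z":-1.1,"rx":0,"ry":0,"rz":0,"hand":85},{"x":35.2,"y":-45,"z":-1.1,"rx":0,"ry":0,"rz":0,"hand":85},{"x":35.2,"y":-45,"z":-1.1,"rx":0,"ry":0,"rz":0,"hand":85},{"x":35.2,"y":-45,"z":-1.1,"rx":0,"ry":0,"rz":0,"hand":85},{"x":35.2,"y":-45,"z":-1.1,"rx":0,"ry":0,"rz":0,"hand":85},{"x":35.2,"y":-45,"z":-1.1,"rx":0,"ry":0,"rz":0,"hand":85},{"x":35.2,"y":-45,"z":-1.1,"rx":0,"ry":0,"rz":0,"hand":85},{"x":35.2,"y":-45,"z":-1.1,"rx":0,"ry":0,"rz":0,"hand":85},{"x":35.2,"y":-45,"z":-1.1,"rx":0,"ry":0,"rz":0,"hand":85},{"x":35.2,"y":-45,"z":-1.1,"rx":0,"ry":0,"rz":0,"hand":85},{"x":35.2,"y":-45,"z":-1.1,"rx":0,"ry":0,"rz":0,"hand":85},{"x":35.2,"y":-45,"z":-1.1,"rx":0,"ry":0,"rz":0,"hand":85},{"x":35.2,"y":-45,"z":-1.1,"rx":0,"ry":0,"rz":0,"hand":85}]'
python3 -m creep '[{"x":0,"y":0,"z":0,"rx":0,"ry":0,"rz":-0.175,"hand":85},{"x":0,"y":0,"z":0,"rx":0,"ry":0,"rz":-0.175,"hand":85},{"x":0,"y":0,"z":0,"rx":0,"ry":0,"rz":-0.175,"hand":85},{"x":0,"y":0,"z":0,"rx":0,"ry":0,"rz":-0.175,"hand":85},{"x":0,"y":0,"z":0,"rx":0,"ry":0,"rz":-0.175,"hand":85},{"x":0,"y":0,"z":0,"rx":0,"ry":0,"rz":-0.175,"hand":85},{"x":0,"y":0,"z":0,"rx":0,"ry":0,"rz":-0.175,"hand":85},{"x":0,"y":0,"z":0,"rx":0,"ry":0,"rz":0,"hand":85},{"x":0,"y":0,"z":0,"rx":0,"ry":0,"rz":0,"hand":85}]'
python3 - <<'E'
from h import *
s=sense(); print(s["eef_pos"],s["tcp_rot"],s["clock"],s["qpos"])
C=cal("wrist"); f=grab_frame("wrist"); np.savez("w1.npz",f=f,K=C[0],R=C[1],t=C[2])
cv2.imwrite("pics/w2.png",cv2.resize(f[:,:,::-1],(800,600),interpolation=cv2.INTER_CUBIC))
E
```

```text
clock: 2.4
eef_pos: [565.9, 342.2, 250.8]
tcp_rot: [3.141, 0.0, 0.258]
contact_force: [-0.1, -0.1, 1.1]
opening: 0.997
grasp_force: 0.0
clock: 3.52
eef_pos: [565.4, 340.4, 250.9]
tcp_rot: [-3.141, 0.0, 1.479]
contact_force: [-0.7, -0.0, -0.2]
opening: 0.991
grasp_force: 0.0
[565.41268609 340.38030726 250.9169265 ] [-3.14135821e+00  1.75190723e-04  1.47897957e+00] 3.525 [ 5.39619926e-01  3.90789176e-01  1.53272272e+00 -3.21363447e-06
  1.21837342e+00  6.31437816e-01]
```

View pics/w2.png

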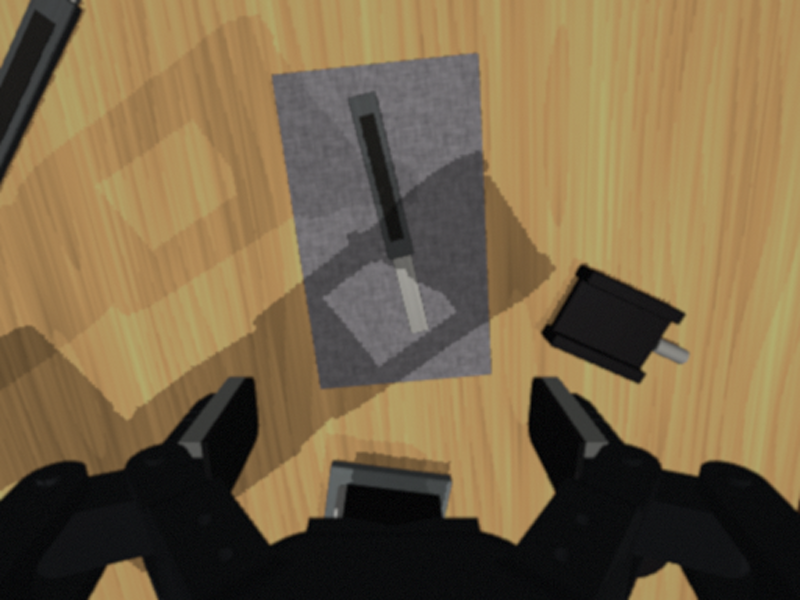

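The wrist view shows the target lever, with its handle end at about (362,96) and tip at about (420,331). The pack's notch end at the bottom (333–450, 465) is mostly hidden by the gripper. Next I move over the notch for one look at the pack.

```bash
python3 -m creep '[{"x":-42.5,"y":1.7,"z":0,"rx":0,"ry":0,"rz":0,"hand":85},{"x":-42.5,"y":1.7,"z":0,"rx":0,"ry":0,"rz":0,"hand":85},{"x":-42.5,"y":1.7,"z":0,"rx":0,"ry":0,"rz":0,"hand":85},{"x":-42.5,"y":1.7,"z":0,"rx":0,"ry":0,"rz":0.11,"hand":85},{"x":0,"y":0,"z":0,"rx":0,"ry":0,"rz":0.109,"hand":85},{"x":0,"y":0,"z":0,"rx":0,"ry":0,"rz":0,"hand":85},{"x":0,"y":0,"z":0,"rx":0,"ry":0,"rz":0,"hand":85}]'
python3 - <<'E'
from h import *
d=np.load("w1.npz"); C=(d["K"],d["R"],d["t"]); k=.64
e=(ray(C,(348*k,98*k),11)+ray(C,(376*k,93*k),11))/2; t=(ray(C,(412*k,333*k),8)+ray(C,(428*k,330*k),8))/2
v=t-e; print("lever end",e.round(1),"tip",t.round(1),np.hypot(*v[:2]),"ydir yaw",np.degrees(np.arctan2(-v[1],-v[0])))
s=sense(); print(s["eef_pos"],s["tcp_rot"],s["clock"])
C=cal("wrist"); f=grab_frame("wrist"); np.savez("w3.npz",f=f,K=C[0],R=C[1],t=C[2])
cv2.imwrite("pics/w3.png",cv2.resize(f[:,:,::-1],(800,600),interpolation=cv2.INTER_CUBIC))
E
```

```text
clock: 4.45
eef_pos: [557.4, 170.9, 251.1]
tcp_rot: [3.142, -0.0, 1.266]
contact_force: [1.4, 0.2, 0.0]
opening: 0.996
grasp_force: 0.0
lever end [552.4 462.8  11. ] tip [582.2 266.5   8. ] 198.55392368345116 ydir yaw 98.63119964838064
[557.37633371 170.86010558 251.11263484] [ 3.14152970e+00 -1.38486040e-04  1.26565821e+00] 4.45
```

View pics/w3.png

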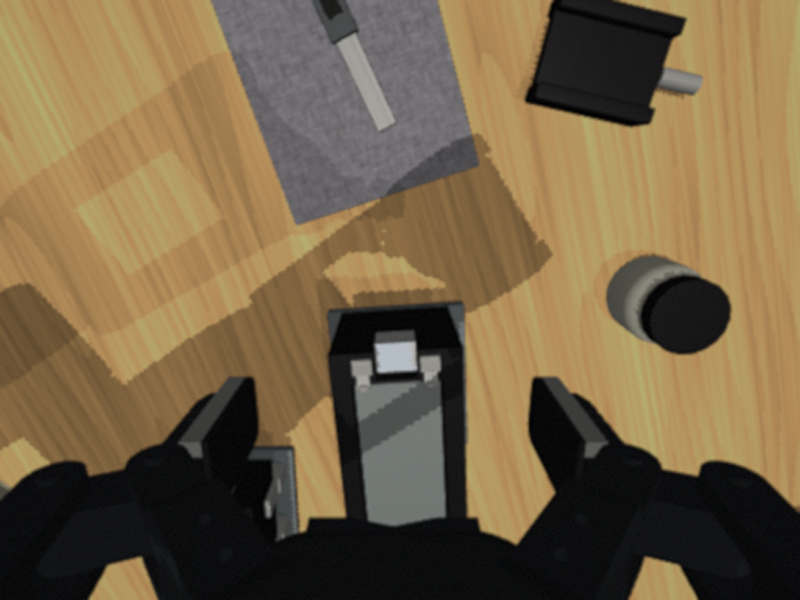

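The notch floor is the light patch at (376–417, 344–373), the clips are at (361,370) and (430,366), and the cover spans x 357–441 at row 385. I'll enlarge this part for sharper edges.

Run:
```python
from h import *
f=np.load("w3.npz")["f"]; c=f[188:338,200:310]
c=cv2.convertScaleAbs(c,alpha=1.6,beta=20)
cv2.imwrite("pics/w3c.png",cv2.resize(c[:100,:,::-1],None,fx=6,fy=6,interpolation=cv2.INTER_CUBIC))
```

```text
(no output)
```

View pics/w3c.png

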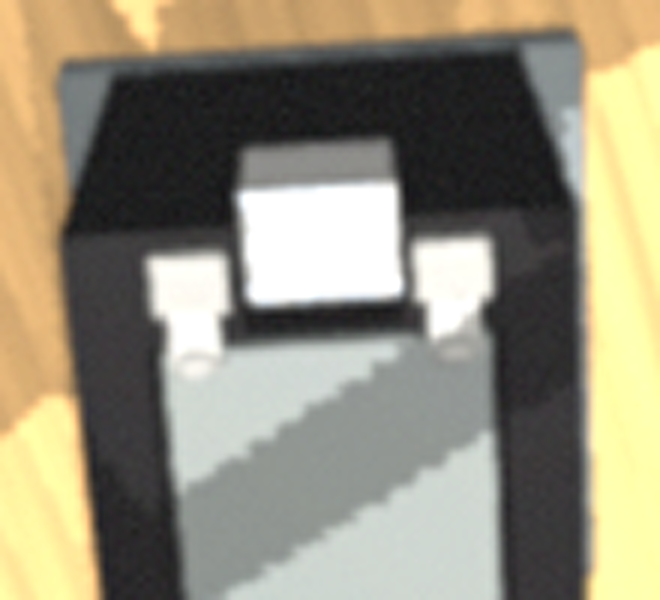

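The enlarged crop shows the notch floor's outer edge running from (236,190) to (398,180). The pack's outer top corners are at (68,235) and (578,205), and the cover's edges are at x≈165 and 495 in row 345.

Run:
```python
from h import *
d=np.load("w3.npz"); C=(d["K"],d["R"],d["t"])
q=lambda x,y,z: ray(C,(200+(x+.5)/6-.5,188+(y+.5)/6-.5),z)
a,b=q(238,190,116),q(400,180,116); print("notch outer",a,b,np.linalg.norm(a-b))
a2,b2=q(247,305,116),q(402,293,116); print("inner",a2,b2, np.linalg.norm((a+b-a2-b2)/2))
c,e=q(68,235,130),q(578,205,130); v=e-c; print("corners",c,e,np.linalg.norm(v),"mid",(c+e)/2,"yaw",np.degrees(np.arctan2(v[1],v[0])))
w=lambda x,y:ray(C,(x*.64,y*.64),130)
for (p,r) in(((358,390),(367,520)),((441,390),(446,518)),((331,375),(347,518)),((465,365),(466,518))):
    v=w(*p)-w(*r); print(w(*p).round(1),w(*r).round(1),"ydir",np.degrees(np.arctan2(v[1],v[0])))
l,r=w(358,390),w(441,390); print(np.linalg.norm(l-r))
```

```text
notch outer [533.29299777 137.57969144 116.        ] [559.68907021 131.16572705 116.        ] 27.16415983071404
inner [528.19479256 117.0577026  116.        ] [554.10034381 111.26674837 116.        ] 20.90493435567196
corners [507.17999978 143.61823498 130.        ] [586.49567633 124.11755669 130.        ] 81.67773871005892 mid [546.83783806 133.86789583 130.        ] yaw -13.812861463994022
[516.1 115.3 130. ] [490.1  18.9 130. ] ydir 74.89564962394078
[566.   99.6 130. ] [542.7   4.1 130. ] ydir 76.26171914871762
[503.3 130.2 130. ] [477.4  24.6 130. ] ydir 76.2025495417998
[584.8 111.7 130. ] [555.8   0.  130. ] ydir 75.4366023640504
52.32465087135863
```

```bash
python3 -m creep '[{"x":49.2,"y":-13.3,"z":0,"rx":0,"ry":0,"rz":0,"hand":60},{"x":49.2,"y":-13.3,"z":0,"rx":0,"ry":0,"rz":0,"hand":60},{"x":49.2,"y":-13.3,"z":0,"rx":0,"ry":0,"rz":0,"hand":60},{"x":49.2,"y":-13.3,"z":0,"rx":0,"ry":0,"rz":0,"hand":60},{"x":0,"y":0,"z":44,"rx":0,"ry":0,"rz":-0.152,"hand":60},{"x":0,"y":0,"z":44,"rx":0,"ry":0,"rz":-0.152,"hand":60},{"x":0,"y":0,"z":44,"rx":0,"ry":0,"rz":-0.152,"hand":60},{"x":0,"y":0,"z":44,"rx":0,"ry":0,"rz":0,"hand":60},{"x":0,"y":0,"z":40,"rx":0,"ry":0,"rz":0,"hand":60},{"x":0,"y":0,"z":0,"rx":0,"ry":0,"rz":0,"hand":60},{"x":0,"y":0,"z":0,"rx":0,"ry":0,"rz":0,"hand":60}]'
python3 - <<'E'
from h import *
s=sense(); print(s["eef_pos"],s["tcp_rot"],s["clock"])
C=cal("wrist"); f=grab_frame("wrist"); np.savez("w4.npz",f=f,K=C[0],R=C[1],t=C[2])
cv2.imwrite("pics/w4.png",cv2.resize(f[:,:,::-1],(800,600),interpolation=cv2.INTER_CUBIC))
E
```

```text
clock: 5.88
eef_pos: [566.7, 375.0, 36.4]
tcp_rot: [3.14, -0.001, 1.721]
contact_force: [-0.6, 0.4, -0.1]
opening: 0.702
grasp_force: 0.0
[566.74715781 374.96940812  36.38768672] [ 3.14029460e+00 -5.82617856e-04  1.72064452e+00] 5.875
```

View pics/w4.png

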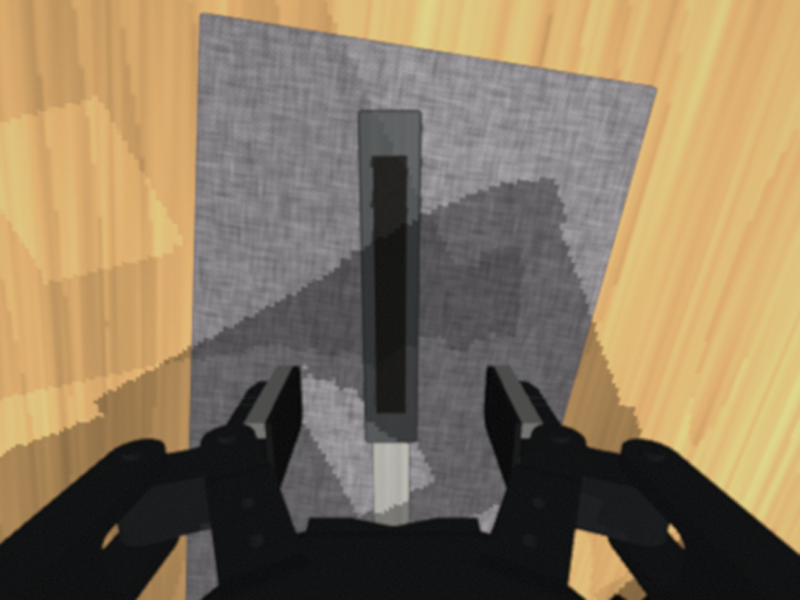

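The lever lies centred between the open fingers and parallel to them, with its handle end at (390,111) and shoulder at (391,441). Descend and grip.

```bash
python3 - <<'E'
from h import *
d=np.load("w4.npz"); C=(d["K"],d["R"],d["t"]); p=np.array([566.75,374.97])
for uv in((390,111),(391,441)):
    w=ray(C,(uv[0]*.64,uv[1]*.64),11); v=w[:2]-p; a=1.7206; print(w.round(1),"tool x",v@[np.cos(a),np.sin(a)],"y",v@[np.sin(a),-np.cos(a)])
E
python3 -m creep '[{"x":0,"y":0,"z":17,"rx":0,"ry":0,"rz":0,"hand":60},{"x":0,"y":0,"z":16,"rx":0,"ry":0,"rz":0,"hand":60},{"x":0,"y":0,"z":0,"rx":0,"ry":0,"rz":0,"hand":15},{"x":0,"y":0,"z":0,"rx":0,"ry":0,"rz":0,"hand":10},{"x":0,"y":0,"z":0,"rx":0,"ry":0,"rz":0,"hand":10},{"x":0,"y":0,"z":0,"rx":0,"ry":0,"rz":0,"hand":10},{"x":0,"y":0,"z":0,"rx":0,"ry":0,"rz":0,"hand":10},{"x":0,"y":0,"z":0,"rx":0,"ry":0,"rz":0,"hand":10},{"x":0,"y":0,"z":0,"rx":0,"ry":0,"rz":0,"hand":10}]' 80
```

```text
[552.1 463.5  11. ] tool x 89.75979463585111 y -1.2586963663948667
[571.5 337.2  11. ] tool x -38.05267745169229 y -0.9855336613103393
clock: 7.05
eef_pos: [566.8, 374.7, 3.5]
tcp_rot: [3.14, -0.001, 1.72]
contact_force: [-1.5, -1.4, 12.7]
opening: 0.232
grasp_force: 80.3
```

```bash
python3 -m creep '[{"x":0,"y":0,"z":-15,"rx":0,"ry":0,"rz":0,"hand":10},{"x":0,"y":0,"z":-30,"rx":0,"ry":0,"rz":0,"hand":10},{"x":0,"y":0,"z":-40,"rx":0,"ry":0,"rz":0,"hand":10},{"x":0,"y":0,"z":-30,"rx":0,"ry":0,"rz":0.132,"hand":10},{"x":0,"y":0,"z":0,"rx":0,"ry":0,"rz":0.132,"hand":10},{"x":0,"y":0,"z":0,"rx":0,"ry":0,"rz":0.133,"hand":10},{"x":-37.7,"y":13.1,"z":0,"rx":0,"ry":0,"rz":0,"hand":10},{"x":-37.7,"y":13.1,"z":0,"rx":0,"ry":0,"rz":0,"hand":10},{"x":-37.6,"y":13,"z":0,"rx":0,"ry":0,"rz":0,"hand":10},{"x":0,"y":0,"z":0,"rx":0,"ry":0,"rz":0,"hand":10},{"x":0,"y":0,"z":0,"rx":0,"ry":0,"rz":0,"hand":10}]'
python3 - <<'E'
from h import *
s=sense(); print(s["eef_pos"],s["tcp_rot"],s["clock"],s["contact_force"])
for n in("top","scene","wrist"):
    f=grab_frame(n); np.save(n+"5.npy",f)
C=cal("scene"); f=np.load("scene5.npy"); u,v=proj(C,(560,190,118)).astype(int); print(u,v)
c=f[v-45:v+45,u-60:u+60]; w=np.load("wrist5.npy")[:,120:400]
a=cv2.resize(c,(800,600),interpolation=cv2.INTER_CUBIC)[:,:,::-1]
cv2.imwrite("pics/s5.png",cv2.convertScaleAbs(a,alpha=1.3,beta=15))
E
```

```text
clock: 8.43
eef_pos: [576.5, 255.3, 117.4]
tcp_rot: [3.141, -0.0, 1.322]
contact_force: [0.2, 0.3, -1.3]
opening: 0.225
grasp_force: 78.6
[576.46353197 255.26608533 117.38509025] [ 3.14149663e+00 -4.81046869e-04  1.32218069e+00] 8.425 [ 0.191223    0.3022789  -1.25635459]
280 188
```

View pics/s5.png

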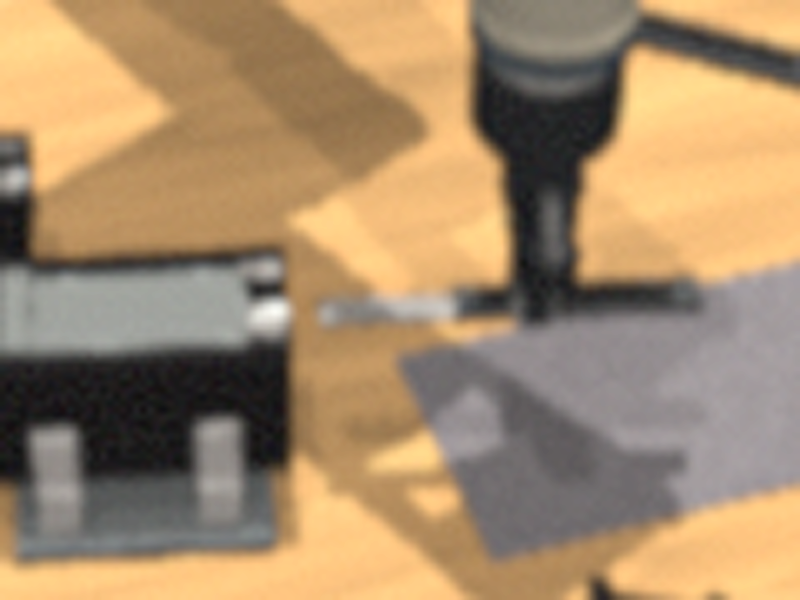

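The lever is level, with its tip about 15 mm outside the notch and in line with it. Raise 1 mm and start the insertion.

```bash
python3 -m creep '[{"x":0,"y":0.5,"z":-1.1,"rx":0,"ry":0,"rz":0,"hand":10},{"x":-8,"y":0,"z":0,"rx":0,"ry":0,"rz":0,"hand":10},{"x":-8,"y":0,"z":0,"rx":0,"ry":0,"rz":0,"hand":10},{"x":-8,"y":0,"z":0,"rx":0,"ry":0,"rz":0,"hand":10},{"x":-8,"y":0,"z":0,"rx":0,"ry":0,"rz":0,"hand":10},{"x":0,"y":0,"z":0,"rx":0,"ry":0,"rz":0,"hand":10}]'
python3 -m creep '[{"x":-5,"y":0,"z":0,"rx":0,"ry":0,"rz":0,"hand":10},{"x":-5,"y":0,"z":0,"rx":0,"ry":0,"rz":0,"hand":10},{"x":0,"y":0,"z":0,"rx":0,"ry":0,"rz":0,"hand":10}]'
```

```text
clock: 9.32
eef_pos: [568.8, 223.1, 118.2]
tcp_rot: [-3.141, 0.0, 1.322]
contact_force: [-0.1, -0.4, -1.5]
opening: 0.227
grasp_force: 78.6
clock: 9.7
eef_pos: [566.4, 213.8, 118.2]
tcp_rot: [-3.141, 0.0, 1.323]
contact_force: [0.6, -0.6, -1.3]
opening: 0.227
grasp_force: 78.6
```

```bash
python3 -m creep '[{"x":-6,"y":0,"z":0,"rx":0,"ry":0,"rz":0,"hand":10},{"x":-6,"y":0,"z":0,"rx":0,"ry":0,"rz":0,"hand":10},{"x":-6,"y":0,"z":0,"rx":0,"ry":0,"rz":0,"hand":10},{"x":0,"y":0,"z":0,"rx":0,"ry":0,"rz":0,"hand":10},{"x":0,"y":0,"z":0,"rx":0,"ry":0,"rz":0,"hand":10}]'
python3 - <<'E'
from h import *
s=sense(); p=s["eef_pos"]-[546.5,134.4,0]; print(p[:2]@[.245,.969]+80-110,p[:2]@[.969,-.245],s["contact_force"],s["wrist_torque"])
E
```

```text
clock: 10.32
eef_pos: [562.2, 196.7, 118.3]
tcp_rot: [3.141, -0.0, 1.323]
contact_force: [-0.2, 1.3, -1.5]
opening: 0.218
grasp_force: 78.6
34.22431269653771 -0.004357695203663646 [-0.22740016  1.29728827 -1.51991713] [0.01144638 0.05425186 0.04516144]
```

```bash
python3 -m creep '[{"x":0,"y":0,"z":2,"rx":0,"ry":0,"rz":0,"hand":10},{"x":0,"y":0,"z":2.5,"rx":0,"ry":-0.04,"rz":0,"hand":10},{"x":0,"y":0,"z":2.5,"rx":0,"ry":-0.04,"rz":0,"hand":10},{"x":0,"y":0,"z":0,"rx":0,"ry":0,"rz":0,"hand":10},{"x":0,"y":0,"z":0,"rx":0,"ry":0,"rz":0,"hand":10}]'
python3 -m creep '[{"x":0,"y":0,"z":0,"rx":0,"ry":0,"rz":0,"hand":30},{"x":0,"y":0,"z":0,"rx":0,"ry":0,"rz":0,"hand":45},{"x":0,"y":0,"z":0,"rx":0,"ry":0,"rz":0,"hand":55},{"x":0,"y":0,"z":0,"rx":0,"ry":0,"rz":0,"hand":55},{"x":0,"y":0,"z":0,"rx":0,"ry":0,"rz":0,"hand":55},{"x":0,"y":0,"z":0,"rx":0,"ry":0,"rz":0,"hand":55},{"x":0,"y":0,"z":0,"rx":0,"ry":0,"rz":0,"hand":55},{"x":0,"y":0,"z":0,"rx":0,"ry":0,"rz":0,"hand":55}]'
python3 - <<'E'
from h import *
s=sense(); print(s["eef_pos"],s["tcp_rot"])
f=grab_frame("wrist"); g=grab_frame("scene"); C=cal("scene"); u,v=proj(C,(560,190,118)).astype(int)
a=cv2.resize(f,(512,384)); b=cv2.resize(g[v-48:v+48,u-36:u+36],(288,384),interpolation=cv2.INTER_CUBIC)
cv2.imwrite("pics/w6.png",cv2.convertScaleAbs(np.hstack([a,b])[:,:,::-1],alpha=1.3,beta=15))
E
```

```text
clock: 10.95
eef_pos: [562.0, 196.8, 111.1]
tcp_rot: [-3.141, 0.079, 1.323]
contact_force: [-0.3, -0.4, -1.8]
opening: 0.224
grasp_force: 78.6
clock: 11.95
eef_pos: [562.1, 196.6, 111.2]
tcp_rot: [3.142, 0.08, 1.323]
contact_force: [-0.5, 0.7, 0.6]
opening: 0.649
grasp_force: 0.0
[562.08007157 196.62037893 111.18857032] [3.14158609 0.07998206 1.32282429]
```

View pics/w6.png

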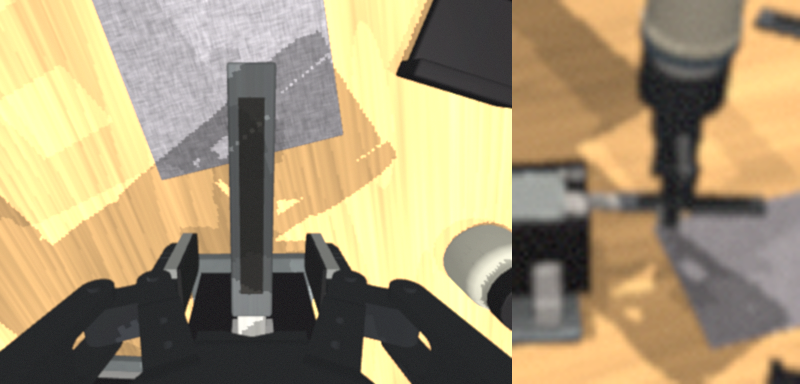

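The lever rests in the notch by itself, with its handle slightly down, its end at (251,68) and the fingers clear on both sides. Next: slide out along the handle, drop the fingers deeper and grip.

```bash
python3 -m creep '[{"x":22,"y":0,"z":3,"rx":0,"ry":0,"rz":0,"hand":55},{"x":22,"y":0,"z":3,"rx":0,"ry":0,"rz":0,"hand":55},{"x":21,"y":0,"z":4,"rx":0,"ry":-0.025,"rz":0,"hand":55},{"x":0,"y":0,"z":0,"rx":0,"ry":0,"rz":0,"hand":10},{"x":0,"y":0,"z":0,"rx":0,"ry":0,"rz":0,"hand":10},{"x":0,"y":0,"z":0,"rx":0,"ry":0,"rz":0,"hand":10},{"x":0,"y":0,"z":0,"rx":0,"ry":0,"rz":0,"hand":10},{"x":0,"y":0,"z":0,"rx":0,"ry":0,"rz":0,"hand":10}]' 60
python3 -m creep '[{"x":-0.6,"y":0,"z":6.4,"rx":0,"ry":-0.05,"rz":0,"hand":10},{"x":-0.6,"y":0,"z":6.4,"rx":0,"ry":-0.05,"rz":0,"hand":10},{"x":0,"y":0,"z":0,"rx":0,"ry":0,"rz":0,"hand":10}]'
```

```text
clock: 13.05
eef_pos: [577.9, 258.4, 96.2]
tcp_rot: [3.141, 0.105, 1.322]
contact_force: [0.8, 1.4, -0.9]
opening: 0.238
grasp_force: 59.0
clock: 13.42
eef_pos: [576.7, 255.4, 82.9]
tcp_rot: [-3.141, 0.208, 1.324]
contact_force: [-0.3, 0.3, 0.7]
opening: 0.24
grasp_force: 59.2
```

```bash
python3 -m creep '[{"x":-0.6,"y":0,"z":6.4,"rx":0,"ry":-0.05,"rz":0,"hand":10},{"x":-0.6,"y":0,"z":6.4,"rx":0,"ry":-0.05,"rz":0,"hand":10},{"x":-0.6,"y":0,"z":6.4,"rx":0,"ry":-0.05,"rz":0,"hand":10},{"x":0,"y":0,"z":0,"rx":0,"ry":0,"rz":0,"hand":10}]'
python3 -m creep '[{"x":-0.6,"y":0,"z":6.4,"rx":0,"ry":-0.05,"rz":0,"hand":10},{"x":0,"y":0,"z":0,"rx":0,"ry":0,"rz":0,"hand":10}]'
python3 - <<'E'
from h import *
C=cal("scene");g=grab_frame("scene");u,v=proj(C,(545,130,118)).astype(int)
a=cv2.resize(g[v-42:v+42,u-56:u+56],(800,600),interpolation=cv2.INTER_CUBIC)
cv2.imwrite("pics/s7.png",cv2.convertScaleAbs(a[:,:,::-1],alpha=1.3,beta=15))
E
```

```text
clock: 13.92
eef_pos: [574.8, 249.9, 63.9]
tcp_rot: [-3.14, 0.358, 1.324]
contact_force: [-0.3, 0.5, -1.2]
opening: 0.235
grasp_force: 59.0
clock: 14.18
eef_pos: [574.4, 246.9, 58.8]
tcp_rot: [-3.141, 0.407, 1.324]
contact_force: [0.4, -0.0, -0.9]
opening: 0.24
grasp_force: 59.0
```

View pics/s7.png

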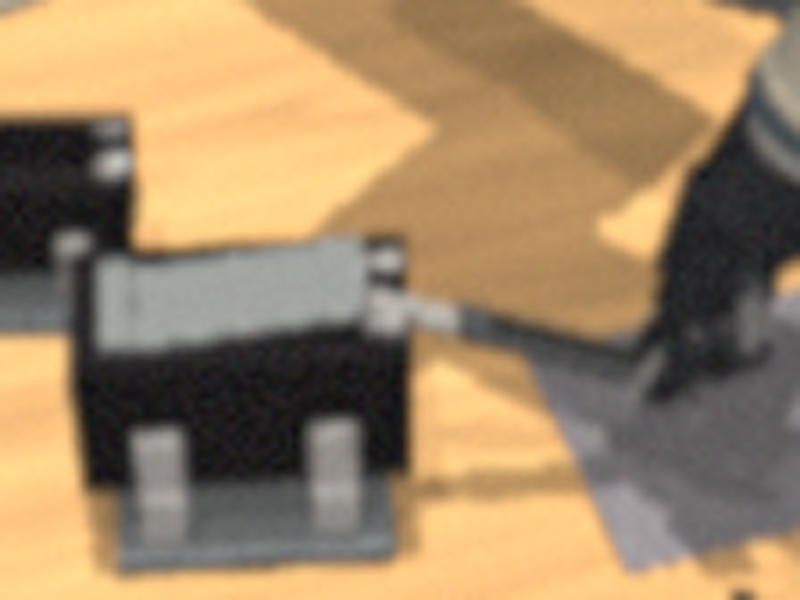

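The cover's notch end stands visibly raised: its end edge runs from (362,240) to (370,325), above the pack rim. I'll press a little further and check the height.

```bash
python3 -m creep '[{"x":-0.5,"y":0,"z":5,"rx":0,"ry":-0.04,"rz":0,"hand":10},{"x":0,"y":0,"z":0,"rx":0,"ry":0,"rz":0,"hand":10},{"x":0,"y":0,"z":0,"rx":0,"ry":0,"rz":0,"hand":10}]'
python3 - <<'E'
from h import *
C=cal("scene"); u0,v0=proj(C,(545,130,118)).astype(int)
O=np.array([546.5,134.4])-80*np.array([.245,.969]); print("pack origin",O)
for xx in(-27,27):
  for z in(130,135,140,145):
    p=O+58*np.array([.245,.969])+xx*np.array([.969,-.245]); u,v=proj(C,(*p,z)); print(xx,z,((u-u0+56)*800/112).round(),((v-v0+42)*600/84).round())
E
```

```text
clock: 14.6
eef_pos: [574.1, 244.5, 55.1]
tcp_rot: [-3.141, 0.445, 1.323]
contact_force: [0.1, 0.8, -1.4]
opening: 0.241
grasp_force: 58.9
pack origin [526.9   56.88]
-27 130 365.0 252.0
-27 135 364.0 244.0
-27 140 364.0 237.0
-27 145 364.0 230.0
27 130 370.0 330.0
27 135 370.0 323.0
27 140 370.0 316.0
27 145 370.0 308.0
```

I've used all ten views, so the remaining checks are numeric. Next I tilt back so the cover settles on the clips, and draw the lever out.

```bash
python3 -m creep '[{"x":0.3,"y":0,"z":-6.4,"rx":0,"ry":0.05,"rz":0,"hand":10},{"x":0.3,"y":0,"z":-6.4,"rx":0,"ry":0.05,"rz":0,"hand":10},{"x":0.3,"y":0,"z":-6.4,"rx":0,"ry":0.05,"rz":0,"hand":10},{"x":0.3,"y":0,"z":-6.4,"rx":0,"ry":0.05,"rz":0,"hand":10},{"x":0,"y":0,"z":0,"rx":0,"ry":0,"rz":0,"hand":10}]'
python3 -m creep '[{"x":10,"y":0,"z":0,"rx":0,"ry":0,"rz":0,"hand":10},{"x":15,"y":0,"z":0,"rx":0,"ry":0,"rz":0,"hand":10},{"x":15,"y":0,"z":0,"rx":0,"ry":0,"rz":0,"hand":10},{"x":15,"y":0,"z":0,"rx":0,"ry":0,"rz":0,"hand":10},{"x":15,"y":0,"z":0,"rx":0,"ry":0,"rz":0,"hand":10},{"x":0,"y":0,"z":0,"rx":0,"ry":0,"rz":0,"hand":10},{"x":0,"y":0,"z":0,"rx":0,"ry":0,"rz":0,"hand":10}]'
```

```text
clock: 15.22
eef_pos: [577.2, 253.9, 79.9]
tcp_rot: [3.14, 0.243, 1.321]
contact_force: [-0.4, 0.1, -1.2]
opening: 0.24
grasp_force: 58.9
clock: 16.1
eef_pos: [593.2, 320.1, 61.5]
tcp_rot: [-3.141, 0.246, 1.323]
contact_force: [-0.3, 0.6, -1.8]
opening: 0.233
grasp_force: 58.9
```

```bash
python3 -m creep '[{"x":10,"y":0,"z":0,"rx":0,"ry":0.123,"rz":0,"hand":10},{"x":10,"y":0,"z":0,"rx":0,"ry":0.123,"rz":0,"hand":10},{"x":26,"y":-11.5,"z":0,"rx":0,"ry":0,"rz":0,"hand":10},{"x":26,"y":-11.5,"z":0,"rx":0,"ry":0,"rz":0,"hand":10},{"x":26,"y":-11.5,"z":0,"rx":0,"ry":0,"rz":0,"hand":10},{"x":0,"y":0,"z":25,"rx":0,"ry":0,"rz":0,"hand":10},{"x":0,"y":0,"z":20,"rx":0,"ry":0,"rz":0,"hand":10},{"x":0,"y":0,"z":0,"rx":0,"ry":0,"rz":0,"hand":10},{"x":0,"y":0,"z":0,"rx":0,"ry":0,"rz":0,"hand":10}]'
python3 -m creep '[{"x":0,"y":0,"z":3,"rx":0,"ry":0,"rz":0,"hand":10},{"x":0,"y":0,"z":3,"rx":0,"ry":0,"rz":0,"hand":10},{"x":0,"y":0,"z":0,"rx":0,"ry":0,"rz":0,"hand":10}]'
```

```text
clock: 17.23
eef_pos: [584.2, 423.6, 13.3]
tcp_rot: [3.141, -0.001, 1.323]
contact_force: [0.3, -0.7, -0.3]
opening: 0.238
grasp_force: 58.9
clock: 17.6
eef_pos: [583.9, 423.3, 7.0]
tcp_rot: [-3.141, -0.001, 1.323]
contact_force: [-0.8, -0.4, -0.4]
opening: 0.237
grasp_force: 58.9
```

```bash
python3 -m creep '[{"x":0,"y":0,"z":2,"rx":0,"ry":0,"rz":0,"hand":10},{"x":0,"y":0,"z":0,"rx":0,"ry":0,"rz":0,"hand":10}]'
python3 -m creep '[{"x":0,"y":0,"z":1.5,"rx":0,"ry":0,"rz":0,"hand":10},{"x":0,"y":0,"z":0,"rx":0,"ry":0,"rz":0,"hand":10}]'
```

```text
clock: 17.85
eef_pos: [583.9, 423.4, 4.9]
tcp_rot: [-3.141, -0.001, 1.323]
contact_force: [-0.1, -0.5, -1.6]
opening: 0.239
grasp_force: 58.9
clock: 18.1
eef_pos: [584.0, 423.5, 3.5]
tcp_rot: [3.142, -0.001, 1.323]
contact_force: [0.0, 0.2, -0.9]
opening: 0.241
grasp_force: 59.0
```

```bash
python3 -m creep '[{"x":0,"y":0,"z":0,"rx":0,"ry":0,"rz":0,"hand":30},{"x":0,"y":0,"z":0,"rx":0,"ry":0,"rz":0,"hand":50},{"x":0,"y":0,"z":0,"rx":0,"ry":0,"rz":0,"hand":50},{"x":0,"y":0,"z":-20,"rx":0,"ry":0,"rz":0,"hand":60},{"x":0,"y":0,"z":-50,"rx":0,"ry":0,"rz":0,"hand":60},{"x":0,"y":0,"z":-60,"rx":0,"ry":0,"rz":0,"hand":85},{"x":0,"y":0,"z":-60,"rx":0,"ry":0,"rz":0,"hand":85},{"x":0,"y":0,"z":-57,"rx":0,"ry":0,"rz":0,"hand":85},{"x":-50.2,"y":7.2,"z":0,"rx":0,"ry":0,"rz":0,"hand":85},{"x":-50.2,"y":7.2,"z":0,"rx":0,"ry":0,"rz":0,"hand":85},{"x":-50.2,"y":7.2,"z":0,"rx":0,"ry":0,"rz":0,"hand":85},{"x":-50.2,"y":7.2,"z":0,"rx":0,"ry":0,"rz":0,"hand":85},{"x":-50.2,"y":7.2,"z":0,"rx":0,"ry":0,"rz":0,"hand":85},{"x":0,"y":0,"z":0,"rx":0,"ry":0,"rz":0,"hand":85},{"x":0,"y":0,"z":0,"rx":0,"ry":0,"rz":0,"hand":85}]'
python3 - <<'E'
from h import *
s=sense(); print(s["eef_pos"],s["tcp_rot"],s["clock"])
C=cal("wrist"); f=grab_frame("wrist"); np.savez("w8.npz",f=f,K=C[0],R=C[1],t=C[2]); np.save("top8.npy",grab_frame("top")); np.save("scene8.npy",grab_frame("scene"))
# cover mask: greyish-green mid brightness
def cov(f,C):
    h=cv2.cvtColor(f,cv2.COLOR_RGB2HSV); m=((h[:,:,1]<50)&(h[:,:,2]>70)).astype(np.uint8)
    m[:,:190]=0;m[:,320:]=0;m[:200]=0; m=cv2.morphologyEx(m,cv2.MORPH_OPEN,np.ones((3,3)))
    n,l,st,c=cv2.connectedComponentsWithStats(m); i=1+np.argmax(st[1:,4]); print(st[i])
    for r in range(st[i][1],st[i][1]+st[i][3],6):
        x=np.where(l[r]==i)[0]; print(r,x.min(),x.max(),end=" | ")
    print()
for n in("w3","w8"):
    d=np.load(n+".npz"); cov(d["f"],0)
C=(d["K"],d["R"],d["t"])
O=np.array([526.9,56.9]);
for z in(130,140): print(z,[proj(C,(*(O+58*np.array([.245,.969])+x*np.array([.969,-.245])),z)).round(1) for x in(-27,27)])
E
```

```text
clock: 19.98
eef_pos: [557.5, 171.2, 251.6]
tcp_rot: [3.14, -0.002, 1.322]
contact_force: [0.4, 0.1, 0.7]
opening: 0.995
grasp_force: 0.0
[557.54454168 171.24499482 251.61334734] [ 3.14015663e+00 -2.30898554e-03  1.32195176e+00] 19.975
[ 224  227   61  110 5071]
227 275 280 | 233 224 281 | 239 225 279 | 245 227 280 | 251 227 280 | 257 228 281 | 263 228 282 | 269 229 282 | 275 230 282 | 281 231 282 | 287 232 283 | 293 231 283 | 299 232 283 | 305 232 283 | 311 233 284 | 317 234 284 | 323 234 284 | 329 235 284 | 335 245 258 | 
[ 222  252   56   85 4381]
252 222 276 | 258 222 276 | 264 222 276 | 270 222 277 | 276 224 277 | 282 224 277 | 288 224 276 | 294 224 276 | 300 224 276 | 306 224 276 | 312 225 276 | 318 225 276 | 324 225 276 | 330 226 275 | 336 250 253 | 
130 [array([222.8, 245.2]), array([277.8, 245.1])]
140 [array([221.9, 250. ]), array([278.7, 249.9])]
```

The cover's end edge now shows at row 252. That is the raised position (row 250 predicted at z=140, row 245 when flush), so it is freed and propped on the clips. Next I grip it across its width near the notch end.

```bash
python3 -m creep '[{"x":-38.2,"y":-1.2,"z":10,"rx":0,"ry":0,"rz":0,"hand":63},{"x":-38.1,"y":-1.2,"z":30,"rx":0,"ry":0,"rz":0,"hand":63},{"x":0,"y":0,"z":35,"rx":0,"ry":0,"rz":0,"hand":63},{"x":0,"y":0,"z":25,"rx":0,"ry":0,"rz":0,"hand":63},{"x":0,"y":0,"z":0,"rx":0,"ry":0,"rz":0,"hand":63},{"x":0,"y":0,"z":0,"rx":0,"ry":0,"rz":0,"hand":63}]'
python3 - <<'E'
from h import *
s=sense(); print(s["eef_pos"],s["contact_force"])
C=cal("wrist"); f=grab_frame("wrist"); np.savez("w9.npz",f=f,K=C[0],R=C[1],t=C[2])
h=cv2.cvtColor(f,cv2.COLOR_RGB2HSV)
O=np.array([526.9,56.9])
for r in range(200,380,12):
    g=f[r,:,:].astype(int).mean(1); m=(h[r,:,1]<50)&(h[r,:,2]>70); x=np.where(m[130:380])[0]+130; print(r,(x.min(),x.max(),len(x)) if len(x) else None)
for y in(58,50,42,30): print(y,[proj(C,(*(O+y*np.array([.245,.969])+x*np.array([.969,-.245])),140-(58-y)*.085)).round(1) for x in(-27,27)])
# fingertip position estimate: dark pads
for z in(0,-3,-6,-9): print("tip z",z,[proj(C,(s["eef_pos"]+np.array([0,0,-z])+ y*np.array([.969,-.245,0]))).round(1) for y in(-31.5,31.5)])
E
```

```text
clock: 20.88
eef_pos: [536.8, 98.5, 151.0]
tcp_rot: [3.141, -0.001, 1.324]
contact_force: [-0.9, -0.0, -0.0]
opening: 0.738
grasp_force: 0.0
[536.82497211  98.51060823 151.04886831] [-0.94547845 -0.03489494 -0.04237041]
200 (np.int64(209), np.int64(297), 30)
212 (np.int64(211), np.int64(295), 23)
224 (np.int64(206), np.int64(299), 94)
236 (np.int64(174), np.int64(328), 104)
248 (np.int64(167), np.int64(335), 104)
260 (np.int64(160), np.int64(342), 108)
272 (np.int64(153), np.int64(349), 113)
284 (np.int64(209), np.int64(296), 88)
296 (np.int64(210), np.int64(296), 87)
308 (np.int64(211), np.int64(295), 85)
320 (np.int64(212), np.int64(294), 83)
332 (np.int64(233), np.int64(270), 38)
344 None
356 None
368 (np.int64(131), np.int64(134), 4)
58 [array([204.9, 212.8]), array([302.7, 212.9])]
50 [array([205.7, 225.7]), array([301.7, 225.8])]
42 [array([206.5, 238.2]), array([300.9, 238.3])]
30 [array([207.6, 256.1]), array([299.6, 256.2])]
tip z 0 [array([193.5, 247. ]), array([312.1, 247.1])]
tip z -3 [array([192.4, 249.7]), array([313.2, 249.8])]
tip z -6 [array([191.3, 252.5]), array([314.4, 252.6])]
tip z -9 [array([190.1, 255.4]), array([315.6, 255.5])]
```

```bash
python3 -m creep '[{"x":0,"y":0,"z":8,"rx":0,"ry":0,"rz":0,"hand":63},{"x":0,"y":0,"z":0,"rx":0,"ry":0,"rz":0,"hand":63}]' | grep -E "eef|contact"
python3 -m creep '[{"x":0,"y":0,"z":2,"rx":0,"ry":0,"rz":0,"hand":63},{"x":0,"y":0,"z":0,"rx":0,"ry":0,"rz":0,"hand":63}]'| grep -E "eef|contact"
python3 -m creep '[{"x":0,"y":0,"z":2,"rx":0,"ry":0,"rz":0,"hand":63},{"x":0,"y":0,"z":0,"rx":0,"ry":0,"rz":0,"hand":63}]'| grep -E "eef|contact"
```

```text
eef_pos: [535.9, 97.9, 142.1]
contact_force: [-0.2, 0.2, 0.9]
eef_pos: [536.1, 97.8, 140.2]
contact_force: [0.3, 0.2, -1.0]
eef_pos: [536.1, 97.8, 138.1]
contact_force: [0.2, -0.4, -0.5]
```

```bash
python3 -m creep '[{"x":0,"y":0,"z":2,"rx":0,"ry":0,"rz":0,"hand":63},{"x":0,"y":0,"z":0,"rx":0,"ry":0,"rz":0,"hand":63}]'| grep -E "eef|contact"
```

```text
eef_pos: [536.0, 97.8, 136.1]
contact_force: [0.4, 0.0, 0.2]
```

```bash
for i in 1; do python3 -m creep '[{"x":0,"y":0,"z":1.5,"rx":0,"ry":0,"rz":0,"hand":63},{"x":0,"y":0,"z":0,"rx":0,"ry":0,"rz":0,"hand":63}]'| grep -E "eef|contact"; done
python3 -m creep '[{"x":0,"y":0,"z":1.5,"rx":0,"ry":0,"rz":0,"hand":63},{"x":0,"y":0,"z":0,"rx":0,"ry":0,"rz":0,"hand":63}]'| grep -E "eef|contact"
```

```text
eef_pos: [536.1, 97.8, 134.6]
contact_force: [-0.1, -0.0, -0.3]
eef_pos: [536.1, 97.8, 133.1]
contact_force: [0.6, 0.3, 0.5]
```

```bash
python3 -m creep '[{"x":0,"y":0,"z":1.5,"rx":0,"ry":0,"rz":0,"hand":63},{"x":0,"y":0,"z":0,"rx":0,"ry":0,"rz":0,"hand":63}]'| grep -E "eef|contact"
```

```text
eef_pos: [536.1, 97.8, 131.6]
contact_force: [0.6, -0.3, 0.7]
```

```bash
python3 -m creep '[{"x":0,"y":0,"z":2,"rx":0,"ry":0,"rz":0,"hand":63},{"x":0,"y":0,"z":0,"rx":0,"ry":0,"rz":0,"hand":63}]'| grep -E "eef|contact"
```

```text
eef_pos: [536.0, 97.8, 129.5]
contact_force: [-0.4, -1.0, 0.3]
```

```bash
python3 -m creep '[{"x":0,"y":0,"z":2,"rx":0,"ry":0,"rz":0,"hand":63},{"x":0,"y":0,"z":0,"rx":0,"ry":0,"rz":0,"hand":63}]'| grep -E "eef|contact"
```

```text
eef_pos: [536.0, 97.8, 127.5]
contact_force: [0.6, -0.6, 0.1]
```

```bash
python3 -m creep '[{"x":0,"y":0,"z":1.5,"rx":0,"ry":0,"rz":0,"hand":63},{"x":0,"y":0,"z":0,"rx":0,"ry":0,"rz":0,"hand":63}]'| grep -E "eef|contact"
```

```text
eef_pos: [536.1, 97.8, 126.1]
contact_force: [0.6, 0.1, 0.2]
```

```bash
python3 -m creep '[{"x":0,"y":0,"z":1.5,"rx":0,"ry":0,"rz":0,"hand":63},{"x":0,"y":0,"z":0,"rx":0,"ry":0,"rz":0,"hand":63}]'| grep -E "eef|contact"
```

```text
eef_pos: [536.1, 97.8, 124.6]
contact_force: [-0.9, 0.3, 0.3]
```

```bash
python3 -m creep '[{"x":0,"y":0,"z":1,"rx":0,"ry":0,"rz":0,"hand":63},{"x":0,"y":0,"z":0,"rx":0,"ry":0,"rz":0,"hand":63}]'| grep -E "eef|contact"
```

```text
eef_pos: [536.2, 97.9, 124.2]
contact_force: [-2.3, -0.4, 5.6]
```

```bash
python3 -m creep '[{"x":0,"y":0,"z":1,"rx":0,"ry":0,"rz":0,"hand":63},{"x":0,"y":0,"z":0,"rx":0,"ry":0,"rz":0,"hand":63}]'| grep -E "eef|contact"
```

```text
eef_pos: [536.3, 97.8, 124.2]
contact_force: [-5.8, -0.3, 17.5]
```

```bash
python3 -m creep '[{"x":0,"y":0,"z":-3.9,"rx":0,"ry":0,"rz":0,"hand":63},{"x":0,"y":0,"z":0,"rx":0,"ry":0,"rz":0,"hand":45},{"x":0,"y":0,"z":0,"rx":0,"ry":0,"rz":0,"hand":45},{"x":0,"y":0,"z":0,"rx":0,"ry":0,"rz":0,"hand":45},{"x":0,"y":0,"z":0,"rx":0,"ry":0,"rz":0,"hand":45}]' 50
python3 -m creep '[{"x":3,"y":0,"z":-0.6,"rx":0,"ry":0,"rz":0,"hand":45},{"x":3,"y":0,"z":-0.6,"rx":0,"ry":0,"rz":0,"hand":45},{"x":0,"y":0,"z":0,"rx":0,"ry":0,"rz":0,"hand":45}]'
```

```text
clock: 24.8
eef_pos: [536.6, 97.9, 127.0]
tcp_rot: [3.141, -0.001, 1.323]
contact_force: [-1.4, 0.0, 7.2]
opening: 0.609
grasp_force: 50.9
clock: 25.18
eef_pos: [537.9, 103.4, 128.2]
tcp_rot: [3.141, -0.001, 1.323]
contact_force: [-1.8, -2.4, 6.8]
opening: 0.612
grasp_force: 51.2
```

```bash
python3 -m creep '[{"x":4,"y":0,"z":-0.8,"rx":0,"ry":0,"rz":0,"hand":45},{"x":4,"y":0,"z":-0.8,"rx":0,"ry":0,"rz":0,"hand":45},{"x":0,"y":0,"z":0,"rx":0,"ry":0,"rz":0,"hand":45}]'
python3 -m creep '[{"x":0,"y":0,"z":-3,"rx":0,"ry":0,"rz":0,"hand":45},{"x":0,"y":0,"z":-6,"rx":0,"ry":0,"rz":0,"hand":45},{"x":0,"y":0,"z":-12,"rx":0,"ry":0,"rz":0,"hand":45},{"x":0,"y":0,"z":-25,"rx":0,"ry":0,"rz":0,"hand":45},{"x":0,"y":0,"z":-30,"rx":0,"ry":-0.085,"rz":0,"hand":45},{"x":0,"y":0,"z":0,"rx":0,"ry":0,"rz":0,"hand":45},{"x":0,"y":0,"z":0,"rx":0,"ry":0,"rz":0,"hand":45}]'
python3 - <<'E'
from h import *
C=cal("top");g=grab_frame("top");np.save("top10.npy",g);f=grab_frame("scene");np.save("scene10.npy",f)
w=grab_frame("wrist");np.save("wrist10.npy",w)
cv2.imwrite("pics/w10.png",w[:,:,::-1])
h=cv2.cvtColor(w,cv2.COLOR_RGB2HSV); m=((h[:,:,1]<50)&(h[:,:,2]>70))
for r in range(190,384,12):
    x=np.where(m[r,190:320])[0]+190; print(r,(x.min(),x.max(),len(x)) if len(x) else None)
# tray from top: blue
T=np.load("top0.npy"); hh=cv2.cvtColor(T,cv2.COLOR_RGB2HSV); b=((hh[:,:,0]>100)&(hh[:,:,0]<125)&(hh[:,:,1]>120)).astype(np.uint8); b[:, :320]=0; b[:190]=0; b[260:]=0
c=max(cv2.findContours(b,0,2)[0],key=cv2.contourArea); R=cv2.minAreaRect(c); print(R)
P=[ray(C,p,30)[:2] for p in cv2.boxPoints(R)]; print(np.round(P),np.mean(P,0))
E
```

```text
clock: 25.55
eef_pos: [539.7, 112.0, 129.3]
tcp_rot: [3.142, -0.002, 1.323]
contact_force: [-0.2, 0.4, 0.8]
opening: 0.618
grasp_force: 52.1
clock: 26.42
eef_pos: [539.2, 111.4, 205.3]
tcp_rot: [-3.141, 0.083, 1.323]
contact_force: [0.1, -0.2, -1.4]
opening: 0.613
grasp_force: 52.4
190 (np.int64(221), np.int64(288), 23)
202 None
214 None
226 None
238 (np.int64(190), np.int64(318), 116)
250 (np.int64(199), np.int64(319), 108)
262 (np.int64(200), np.int64(302), 103)
274 (np.int64(200), np.int64(302), 103)
286 (np.int64(201), np.int64(302), 102)
298 (np.int64(202), np.int64(301), 100)
310 (np.int64(204), np.int64(301), 98)
322 (np.int64(205), np.int64(300), 96)
334 (np.int64(242), np.int64(260), 19)
346 None
358 None
370 None
382 None
((371.5, 222.0), (48.0, 55.0), 90.0)
[[ 588. -192.]
 [ 604. -393.]
 [ 428. -396.]
 [ 412. -199.]] [ 508.08810652 -294.78487525]
```

```bash
python3 -m creep '[{"x":-51.4,"y":8,"z":4.3,"rx":0,"ry":0,"rz":0,"hand":45},{"x":-51.4,"y":8,"z":4.3,"rx":0,"ry":0,"rz":0,"hand":45},{"x":-51.4,"y":8,"z":4.3,"rx":0,"ry":0,"rz":0,"hand":45},{"x":-51.4,"y":8,"z":4.3,"rx":0,"ry":0,"rz":0,"hand":45},{"x":-51.4,"y":8,"z":4.3,"rx":0,"ry":0,"rz":0,"hand":45},{"x":-51.4,"y":8,"z":4.3,"rx":0,"ry":0,"rz":0,"hand":45},{"x":-51.4,"y":8,"z":4.3,"rx":0,"ry":0,"rz":0,"hand":45},{"x":0,"y":0,"z":0,"rx":-0.013,"ry":0,"rz":-0.154,"hand":45},{"x":0,"y":0,"z":0,"rx":-0.013,"ry":0,"rz":-0.154,"hand":45},{"x":0,"y":0,"z":0,"rx":0,"ry":0,"rz":0,"hand":45},{"x":0,"y":0,"z":0,"rx":0,"ry":0,"rz":0,"hand":45}]'
python3 - <<'E'
from h import *
C=cal("top");g=grab_frame("top");f=cal("scene");s=sense();print(s["eef_pos"],s["tcp_rot"])
w=cal("wrist"); W=grab_frame("wrist"); np.savez("w11.npz",f=W,K=w[0],R=w[1],t=w[2])
hh=cv2.cvtColor(W,cv2.COLOR_RGB2HSV); b=((hh[:,:,0]>100)&(hh[:,:,0]<125)&(hh[:,:,1]>120)).astype(np.uint8)
c=max(cv2.findContours(b,0,2)[0],key=cv2.contourArea); R=cv2.approxPolyDP(c,8,True)[:,0]; print(cv2.contourArea(c))
for p in R: print(p,ray(w,p,30)[:2].round())
E
```

```text
clock: 27.95
eef_pos: [505.0, -252.3, 205.3]
tcp_rot: [-3.141, 0.084, 1.629]
contact_force: [0.2, 0.1, -1.1]
opening: 0.612
grasp_force: 52.4
[ 505.11868912 -252.33503106  205.38543916] [-3.14137604  0.08372533  1.62921502]
18617.5
[174 106] [ 423. -201.]
[182 237] [ 427. -353.]
[250 228] [ 508. -336.]
[320 237] [ 592. -343.]
[336 111] [ 588. -196.]
```

```bash
python3 -m creep '[{"x":4,"y":0,"z":48,"rx":0,"ry":0,"rz":0,"hand":45},{"x":4,"y":0,"z":48,"rx":0,"ry":0,"rz":0,"hand":45},{"x":4,"y":0,"z":48,"rx":0,"ry":0,"rz":0,"hand":45},{"x":2.5,"y":0,"z":30,"rx":0,"ry":0,"rz":0,"hand":45},{"x":1.5,"y":0,"z":17,"rx":0,"ry":0,"rz":0,"hand":45},{"x":0,"y":0,"z":0,"rx":0,"ry":0,"rz":0,"hand":45},{"x":0,"y":0,"z":0,"rx":0,"ry":0,"rz":0,"hand":45}]'
python3 -m creep '[{"x":0.2,"y":0,"z":3,"rx":0,"ry":0,"rz":0,"hand":45},{"x":0.2,"y":0,"z":3,"rx":0,"ry":0,"rz":0,"hand":45},{"x":0,"y":0,"z":0,"rx":0,"ry":0,"rz":0,"hand":45}]'
```

```text
clock: 28.92
eef_pos: [506.2, -252.9, 15.1]
tcp_rot: [3.14, 0.085, 1.632]
contact_force: [-0.8, -0.8, -0.9]
opening: 0.609
grasp_force: 52.5
clock: 29.3
eef_pos: [505.2, -252.6, 8.0]
tcp_rot: [3.141, 0.084, 1.632]
contact_force: [0.9, -0.1, -0.7]
opening: 0.611
grasp_force: 52.5
```

```bash
python3 -m creep '[{"x":0.2,"y":0,"z":2.5,"rx":0,"ry":0,"rz":0,"hand":45},{"x":0,"y":0,"z":1.5,"rx":0,"ry":0,"rz":0,"hand":45},{"x":0,"y":0,"z":0,"rx":0,"ry":0,"rz":0,"hand":45}]'
python3 -m creep '[{"x":0,"y":0,"z":0,"rx":0,"ry":0,"rz":0,"hand":60},{"x":0,"y":0,"z":0,"rx":0,"ry":0,"rz":0,"hand":68},{"x":0,"y":0,"z":0,"rx":0,"ry":0,"rz":0,"hand":68},{"x":0,"y":0,"z":-10,"rx":0,"ry":0,"rz":0,"hand":68},{"x":0,"y":0,"z":-40,"rx":0,"ry":0,"rz":0,"hand":68},{"x":0,"y":0,"z":-60,"rx":0,"ry":0,"rz":0,"hand":68},{"x":0,"y":0,"z":-60,"rx":0,"ry":0.085,"rz":0,"hand":68},{"x":0,"y":0,"z":-40,"rx":0,"ry":0,"rz":0,"hand":68},{"x":55,"y":0,"z":0,"rx":0,"ry":0,"rz":0,"hand":68},{"x":0,"y":0,"z":0,"rx":0,"ry":0,"rz":0,"hand":68}]'
python3 - <<'E'
from h import *
w=cal("wrist"); W=grab_frame("wrist"); h=cv2.cvtColor(W,cv2.COLOR_RGB2HSV)
b=((h[:,:,1]<60)&(h[:,:,2]>70)).astype(np.uint8); b=cv2.morphologyEx(b,cv2.MORPH_OPEN,np.ones((5,5)))
for c in cv2.findContours(b,0,2)[0]:
    if cv2.contourArea(c)>900:
        P=cv2.boxPoints(cv2.minAreaRect(c)); print("wrist",cv2.contourArea(c),[ray(w,p,10)[:2].round().tolist() for p in P])
T=cal("top"); g=grab_frame("top"); h=cv2.cvtColor(g,cv2.COLOR_RGB2HSV)
b=((h[:,:,1]<70)&(h[:,:,2]>80)).astype(np.uint8); b[:195]=0;b[255:]=0;b[:,:340]=0;b[:,403:]=0
for c in cv2.findContours(b,0,2)[0]:
    if cv2.contourArea(c)>60:
        P=cv2.boxPoints(cv2.minAreaRect(c)); print("top",cv2.contourArea(c),[ray(T,p,10)[:2].round().tolist() for p in P])
# lever on mat: dark handle + bright blade
m=np.zeros_like(h[:,:,2]); v=h[160:225,155:240,2].astype(int)
y,x=np.where(v<60); 
(cx,cy),sz,a=cv2.minAreaRect(np.c_[x+155,y+160].astype(np.float32)); print("handle dark",sz,ray(T,(cx,cy),8).round())
y,x=np.where(v>165);print(len(x)); 
k=(h[160:225,155:240,1]<60)&(v>135); y,x=np.where(k); print("blade",len(x),ray(T,(x.mean()+155,y.mean()+160),7).round() if len(x) else None)
E
```

```text
clock: 29.68
eef_pos: [505.1, -252.7, 3.7]
tcp_rot: [-3.141, 0.084, 1.632]
contact_force: [0.3, 0.2, -1.1]
opening: 0.609
grasp_force: 52.5
clock: 30.92
eef_pos: [500.6, -181.3, 214.7]
tcp_rot: [3.14, -0.001, 1.634]
contact_force: [-0.2, -0.2, 0.8]
opening: 0.801
grasp_force: 0.0
wrist 3172.5 [[477.0, -240.0], [530.0, -236.0], [539.0, -350.0], [482.0, -354.0]]
top 2759.0 [[602.0, -180.0], [621.0, -409.0], [403.0, -413.0], [384.0, -190.0]]
handle dark (22.26523780822754, 59.478675842285156) [613. 322.   8.]
2565
blade 1963 [561. 349.   7.]
```

Run:
```python
from h import *
T=cal("top"); g=grab_frame("top").astype(int).mean(2); S=cal("scene"); q=grab_frame("scene").astype(int).mean(2)
u=np.array([.245,.969]); n=np.array([.969,-.245]); M=np.array([565.7,351.3])
for name,C,im in(("top",T,g),("scene",S,q)):
  print(name)
  for y in range(-140,141,20):
    print(y,[int(im[tuple(proj(C,(*(M+y*u+x*n),8)).round().astype(int)[::-1])]) for x in(-24,-16,-8,-4,0,4,8,16,24)])
```

```text
top
-140 [133, 159, 139, 137, 151, 131, 166, 178, 179]
-120 [133, 128, 140, 135, 128, 125, 136, 140, 141]
-100 [135, 131, 112, 133, 113, 125, 127, 135, 133]
-80 [140, 138, 145, 179, 187, 186, 159, 137, 136]
-60 [133, 136, 166, 192, 186, 195, 156, 132, 136]
-40 [136, 136, 117, 166, 184, 185, 167, 135, 132]
-20 [135, 138, 76, 82, 79, 80, 83, 131, 133]
0 [132, 134, 76, 42, 23, 25, 63, 135, 136]
20 [125, 132, 86, 58, 24, 24, 46, 123, 140]
40 [139, 132, 62, 44, 29, 23, 68, 137, 135]
60 [132, 142, 62, 43, 22, 26, 90, 135, 135]
80 [131, 119, 58, 58, 31, 27, 30, 129, 132]
100 [139, 142, 81, 96, 117, 91, 96, 135, 135]
120 [137, 137, 142, 138, 134, 131, 137, 136, 133]
140 [178, 172, 177, 168, 169, 156, 155, 137, 137]
scene
-140 [111, 108, 114, 114, 115, 115, 111, 115, 130]
-120 [110, 109, 110, 110, 109, 108, 108, 110, 114]
-100 [109, 111, 115, 121, 122, 122, 113, 103, 110]
-80 [109, 111, 121, 130, 130, 126, 112, 102, 112]
-60 [107, 108, 123, 123, 132, 128, 109, 100, 110]
-40 [111, 109, 117, 125, 137, 134, 134, 101, 111]
-20 [111, 106, 77, 62, 60, 50, 52, 87, 105]
0 [108, 104, 59, 38, 38, 39, 48, 62, 106]
20 [109, 102, 46, 46, 36, 44, 54, 73, 108]
40 [111, 97, 68, 41, 35, 49, 49, 87, 110]
60 [113, 96, 69, 37, 35, 35, 44, 85, 103]
80 [111, 105, 62, 45, 45, 47, 47, 62, 107]
100 [111, 113, 103, 103, 103, 111, 109, 110, 112]
120 [110, 112, 112, 112, 111, 110, 110, 111, 112]
140 [145, 145, 143, 141, 139, 139, 136, 135, 129]
```

In both views the lever lies flat on the mat where expected, and the cover is centred and flat in the tray. Handing in.

```bash
python3 -c "
from rig import *
print(sign_off())"
```

```text
the job is handed in; nothing more can be done
None
```

The job is handed in: the lever freed the cover, and the final images showed the lever flat on the mat near its centre and the cover flat in the middle of the tray; `sign_off()` returned no verdict, so I don't know the judged result.

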